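# Clamp a bracket in the tapping jig with its cam-lever bolt

## Robot

A 6-joint arm with a two-finger parallel gripper is mounted at the origin on the work surface. World frame = base frame: x ahead of the robot, y to its left, z up, the work surface at z = 0. Lengths are in m, angles in rad, forces in N, time in s.
With the tool pointing down it reaches from about 0.35 to 0.925 m from the base axis. Payload 6.4 kg.
Tool frame: the origin (TCP) lies midway between the tips of the shut fingers; the grasp point (between the pads) lies 19 mm behind it; z points along the fingers, y is the line along which they close (so a half turn about z gives the same grasp; the last joint's range is limited). The gripper opens to 94 mm and grips with 3 to 60 N. Pads are 16 mm wide; open, the fingers measure 119 mm over their backs; the gripper's body (75 mm by 177 mm) begins 78 mm behind the grasp point.
Start: joints at [0.953, 0.245, 1.558, -0, 1.339, -0.174], TCP at [0.279, 0.587, 0.169] pointing down, gripper open.
Joint ranges: [-3.13, 3.13], [-1.02, 2.26], [0.13, 2.54], [-0.95, 4.09], [0.21, 2.88], [-2.74, 2.74]. Speed limits (rad/s): [2.57, 2.57, 3.14, 3.14, 3.14, 3.14].

## Interface

Orientations are given as a unit quaternion [x, y, z, w].
In Python, from station import * gives the robot as it stands.
- The arm moves only by the tool move_arm, never from a script. Its argument "deltas" is a list of rows, each a list of 5 numbers: the shift along the tool's x, y, z in mm, then the turn about the tool's z in rad, then the opening, from 0 (shut) to 1 (fully open). A call has 1 to 20 rows; each row is the pose to reach, as a shift and turn from the pose commanded when the call began, along the tool's axes at that moment; what a row does not reach only later rows make up. A row lasts 1/12 s, in which the tool goes at most 41.7 mm and 7.16 degrees, less where a joint would pass 70% of its speed; a pose out of reach is approached as far as the arm can. A call with a gripper value outside its range is refused whole. The fingers move at their own pace and stop on an object; "grip_force" is the grip in N (left out, the last holds). Time passes only in rows, so rows that repeat a pose let the fingers close. It gives the time, the measured TCP pose, the force, the opening and the grip force at its end, in the units of the state.
- state(): the state, without advancing time (a new reading comes with each control period).
- snapshot(name): name is "scene" or "top" or "wrist"; returns a dict with "color" (384x512x3 uint8, red, green, blue), "camera_matrix" (3x3 intrinsics, pixels), "cam_to_world" (4x4, takes a point from camera to world coordinates). Camera axes: x right, y up, looking along -z (the intrinsics and any distortion apply to the point x, -y, -z); pixel columns grow to the right and rows downward; lengths in m; the calibration is good to about 2 mm. A picture is of the moment at which its call begins. There is no depth.
- job_done(): hands the job in; it is judged then, once.
The state is a dict: "clock": time; "joint_positions": joint angles; "joint_vel": joint speeds; "tau": joint torques, N m; "tcp_pos": TCP position; "orientation": TCP orientation; "contact_force": force on the tool from outside, world axes, zero at the start; "wrist_torque": the same for the moment, N m; "width": finger opening in m; "gripper_force": force on a finger pad.
Only numpy, scipy, OpenCV 4.12 (cv2) and the standard library are available. Lean on these libraries where they do the work, as an engineer would, in place of code of your own. Each camera call takes 0.05 s, during which the arm holds its last target. There are 200 camera calls.

## Task

The bent black bracket lies against its dowels in the tapping jig, but the cam-lever bolt of the strap that holds it down is still slack. Screw the bolt in (clockwise, by its upright orange lever) until it is snug, firmly finger-tight but never forced, and then fold the lever down over its cam until it is fully shut, without leaning hard on it once it is down. Leave the bracket in its place and do not disturb the things around the jig.

Things in the scene. Friction and masses are not known exactly. Their poses are not given: they have to be found in the camera images.
- jig: the tapping jig: light aluminium base plate 178 x 150 x 25 mm, fixed to the bench. Origin on the bench surface exactly under the bolt's screw axis, z up. The plate reaches from x -62 to +116 mm and y -75 to +75 mm; the strap lies along x over the origin; three 8 mm steel dowels stand to 37 mm above the bench on its +x and -y sides
- bolt: the cam-lever bolt with its washer and lever. Origin at the cross pin on the vertical screw axis, 64 to 66 mm above the bench; z up, x the way the lever folds, y along the pin; it turns with the bolt. Clockwise from above screws it in, 2.5 mm down per turn. Starts 0.5 to 3.1 rad short of its washer meeting the strap; how much cannot be seen, it must be felt
- lever_pin (a point): centre of the cross pin the lever folds about, on the screw axis. Axes are the lever's: z along it to its free end (up while open), y along the pin, x the way it folds. Torque to turn the bolt: 0.05 N m slack, 0.18 as the washer meets the strap, then 0.5 more per rad; snug is 0.3 to 0.4, over 0.6 is forced. With the hand held still up to 0.15 less is felt. Let go, it turns back a little, still snug
- lever_grip (a point): point in the middle of the orange lever, 55 mm from the pin; axes as lever_pin. The lever is a flat bar 20 mm wide (along y) and 10 mm thick (along x), from 8 to 78 mm from the pin. Its back (-x side, the side to push to fold it) bears a black ribbed thumb pad. Pinched from above across the 10 mm thickness it is turned well; across the 20 mm width the fingers slip sooner
- lever (a joint): fold of the lever in rad: 0 upright (starts 0 to 0.1), 1.62 fully shut against its stop, when the bar lies level with the pin, thumb pad up. It stays where it is left. Folding takes 0.36 N m at first, rising to 0.65 N m at the end (6 to 11 N at 60 mm from the pin, square to the bar)
- strap: dark steel clamp strap 100 x 30 x 14 mm, its top 46 mm above the bench, lying along the jig's x from a heel block (-x end) to the bracket (+x end) with the bolt through its slot; the bolt draws it down on the bracket by less than 1.5 mm; origin as the jig's
- bracket: the bent work piece, loose in the jig: 4 mm black sheet with bright edges, flat plate 80 x 144 mm on the base plate (top 29 mm above the bench) beside the bolt, with a step down off the jig's +y end. Origin under the middle of the flat plate; long side along y
- spare_bracket: bystander: a second such bracket lying flat on a fixed white foam pad (130 x 142 x 22 mm) beyond the jig's +y end. Origin under the middle of its flat plate, 22 mm above the bench
- tap_wrench: bystander: steel tap wrench, 190 mm bar along its y, 18 mm high, lying beside the jig's -y side. Origin under its middle block
- oil_bottle: bystander: closed yellow bottle with red cap, 38 mm across, 85 mm high, standing near the jig's far -y corner. Origin at the centre of its foot
Not all that is in view belongs to the job. There is more than one size of the jig; the one meant has the size given above.

How it is judged:
By the outcome, as a careful person would: the job done as asked, in the order asked, and still so for the second after the job is handed in, with the robot touching nothing.
It also fails if it takes over 67 s, if anything falls off the work surface, if the arm or the gripper's body presses on something with over 40 N, if the wrist force passes 120 N, or if a joint passes its speed limit or range.

## Working session

There is one attempt and no reset: what is moved stays moved. The work goes in short steps, Python scripts to look and compute and a tool call to move; the robot and the scene stay as the last step left them, time stands still between calls to the robot, and variables do not carry over. Pictures are saved under pics/ and viewed, at most 10 in all, crops included, and the job is handed in when it is done.

Besides the shell and the picture viewer there is one more tool, called by a JSON object that holds its "api" and its "payload". move_arm: Moves the arm, as the interface text tells. Its arguments: {"type":"object","properties":{"deltas":{"type":"array","items":{"type":"array","items":{"type":"number"}}},"grip_force":{"type":"number"}},"required":["deltas"]}

```bash
mkdir -p pics; cat > h.py <<'E'
from station import *
import numpy as np, cv2
def snap(n,f):
    s=snapshot(n); cv2.imwrite('pics/'+f,cv2.cvtColor(s['color'],cv2.COLOR_RGB2BGR)); 
    np.savez('pics/'+f+'.npz',**{k:s[k] for k in s}); return s
def ray(s,u,v):
    K=np.array(s['camera_matrix']);T=np.array(s['cam_to_world'])
    d=np.linalg.inv(K)@[u,v,1]; d=T[:3,:3]@[d[0],-d[1],-d[2]]
    return T[:3,3],d
def atz(s,u,v,z):
    o,d=ray(s,u,v); return o+d*(z-o[2])/d[2]
def proj(s,p):
    K=np.array(s['camera_matrix']);T=np.array(s['cam_to_world'])
    c=T[:3,:3].T@(np.array(p)-T[:3,3]); q=K@[c[0],-c[1],-c[2]]; return q[:2]/q[2]
E
python3 - <<'E'
from h import *
a=snap('scene','s1.png');b=snap('top','t1.png')
print(a.keys(),a['cam_to_world'],b['cam_to_world'],b['camera_matrix']);print(state())
i=np.vstack([cv2.imread('pics/s1.png')]);
E
```

```text
dict_keys(['color', 'camera_matrix', 'cam_to_world']) [[-0.89989848 -0.28754225  0.32787525  0.8508546 ]
 [ 0.43584099 -0.61887734  0.65347799  0.64765948]
 [ 0.01501203  0.73096532  0.68224947  0.67292765]
 [ 0.          0.          0.          1.        ]] [[-0.01776632  0.99711665 -0.07377493  0.50250067]
 [-0.99958517 -0.01938619 -0.02129919  0.08457521]
 [-0.02266799  0.07336592  0.99704744  1.03696365]
 [ 0.          0.          0.          1.        ]] [[357.59489467   0.         258.60067667]
 [  0.         357.59489467 192.11538261]
 [  0.           0.           1.        ]]
{'clock': 0.1, 'joint_positions': array([ 9.52880912e-01,  2.45725835e-01,  1.55884630e+00,  1.33158199e-05,
        1.33871634e+00, -1.74085599e-01]), 'joint_vel': array([ 0.00236866, -0.00430422, -0.00270451,  0.00161249, -0.00240522,
        0.00049306]), 'tau': array([ 1.06888938e-04, -4.16917133e+01, -3.15524769e+01,  6.87148352e-02,
        3.10242630e-02, -6.04575462e-05]), 'tcp_pos': array([0.27874874, 0.58654746, 0.16849201]), 'orientation': array([ 2.20099396e-01,  9.75477082e-01, -7.79794704e-04, -3.33043318e-04]), 'contact_force': array([-0.11869136,  0.75049928, -0.49830045]), 'wrist_torque': array([-0.02066499, -0.01363422, -0.03859649]), 'gripper_force': 0.0, 'width': 0.09401694451545872}
```

View pics/s1.png

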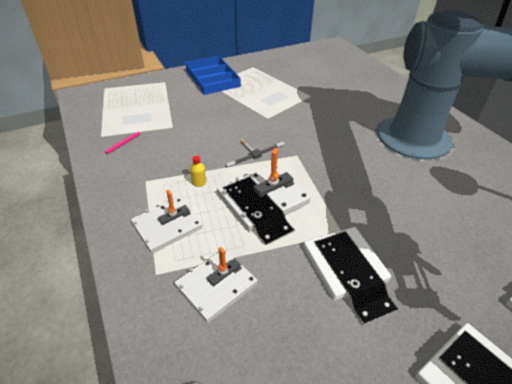

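View pics/t1.png

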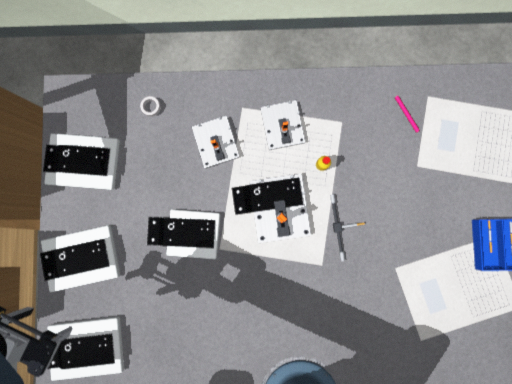

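The scene shows three orange-lever jigs. In the top view they are at (281,218), with the black bracket beside it, and at (285,126) and (215,145), both smaller and empty. The one at (281,218) matches the description: it has the bracket, the spare at (185,232), the wrench at (340,228) and the bottle at (325,163). I'll check it in one close crop.

```bash
python3 - <<'E'
from h import *
b=dict(np.load('pics/t1.png.npz')); a=dict(np.load('pics/s1.png.npz'))
i=cv2.imread('pics/t1.png')[165:265,220:320]; j=cv2.imread('pics/s1.png')[135:245,210:320]
o=np.hstack([cv2.resize(i,(400,400),interpolation=2),cv2.resize(j,(400,400),interpolation=2)])
cv2.imwrite('pics/c1.png',o)
for u,v,z in [(281,218,.12),(281,218,.065),(257,242,.025),(310,235,.025),(304,174,.025)]: print(u,v,atz(b,u,v,z))
E
```

```text
281 218 [0.50294415 0.04811658 0.12      ]
281 218 [0.50297075 0.04592977 0.065     ]
257 242 [0.43694715 0.11318839 0.025     ]
310 235 [ 0.45400555 -0.03581747  0.025     ]
304 174 [ 0.62646285 -0.02369812  0.025     ]
```

View pics/c1.png

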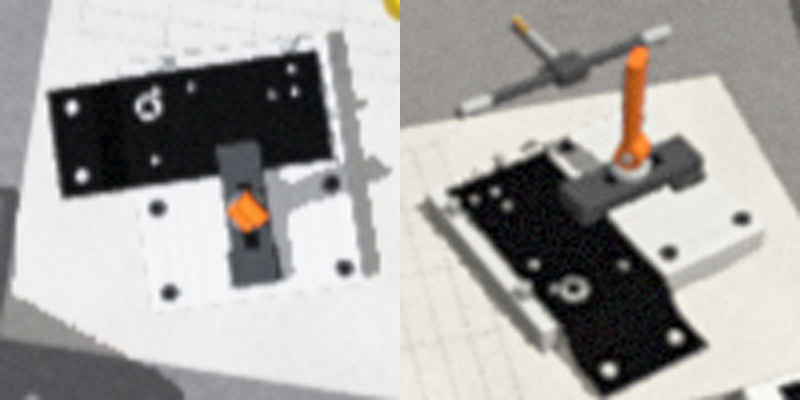

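The crop confirms it: the large jig, its strap running to the bracket, and the lever upright. Its bar is turned diagonally at about crop (247,212). Next I'll go above it.

{"api": "move_arm", "payload": {"deltas": [[0,0,-100,0,1],[-430,-390,-100,0,1],[-430,-390,-100,0,1],[-430,-390,-100,0,1],[-430,-390,-100,0,1],[-430,-390,-100,0,1],[-430,-390,-100,0,1],[-430,-390,-100,0,1],[-430,-390,-100,0,1],[-430,-390,-100,0,1],[-430,-390,-100,0,1],[-430,-390,-100,0,1],[-430,-390,-100,0,1],[-430,-390,-100,0,1],[-430,-390,-100,0,1],[-430,-390,-100,0,1],[-430,-390,-100,0,1],[-430,-390,-100,0,1],[-430,-390,-100,0,1]]}}

```text
clock: 1.68
tcp_pos: [0.4994, 0.0514, 0.269]
orientation: [0.219, 0.976, 0.0, -0.0]
contact_force: [-0.7, 1.1, 0.2]
width: 0.0938
gripper_force: 0.0
```

```bash
python3 - <<'E'
from h import *
w=snap('wrist','w1.png'); print(w['cam_to_world'],w['camera_matrix']);s=state();print(s['tcp_pos'],s['orientation'],s['joint_positions'],s['contact_force'],s['wrist_torque'])
print(proj(w,[.503,.047,.065]),proj(w,[.503,.047,.143]))
E
```

```text
[[ 0.42807706 -0.87521666 -0.22526837  0.43441792]
 [ 0.90374098  0.4149799   0.10509003  0.0817614 ]
 [ 0.0015053  -0.24857089  0.96861254  0.48417714]
 [ 0.          0.          0.          1.        ]] [[340.89681129   0.         260.86848199]
 [  0.         340.89681129 192.54913745]
 [  0.           0.           1.        ]]
[0.49936769 0.05159984 0.26911201] [ 2.18997263e-01  9.75725417e-01  4.83507629e-05 -3.25689719e-04] [-1.23353554e-01 -1.77529394e-01  1.81075023e+00  1.59913579e-04
  1.50901070e+00 -1.25258644e+00] [-0.72160584  0.39847006 -0.00182853] [-0.03059714 -0.0140501   0.01003717]
[258.71313413 168.69663838] [258.36180509 182.44889587]
```

View pics/w1.png

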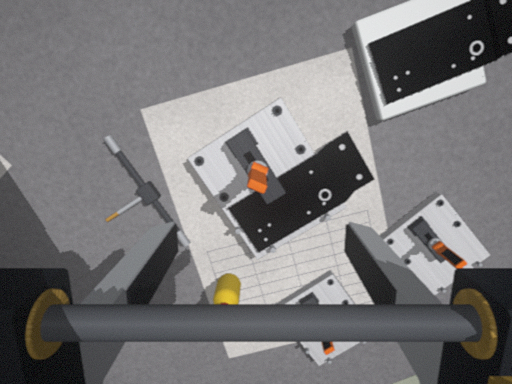

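```bash
python3 - <<'E'
from h import *
i=cv2.imread('pics/w1.png')[90:260,180:380]; cv2.imwrite('pics/c2.png',cv2.resize(i,(800,680),interpolation=2)[:600])
i=cv2.imread('pics/w1.png'); h=cv2.cvtColor(i,cv2.COLOR_BGR2HSV)
m=cv2.inRange(h,(3,150,90),(20,255,255)); m[:150]=0;m[210:]=0;m[:,:230]=0;m[:,290:]=0
c=max(cv2.findContours(m,0,2)[0],key=cv2.contourArea); print(cv2.minAreaRect(c),cv2.contourArea(c))
E
```

```text
((258.60003662109375, 177.70001220703125), (20.554807662963867, 26.87936019897461), 18.434947967529297) 410.5
```

View pics/c2.png

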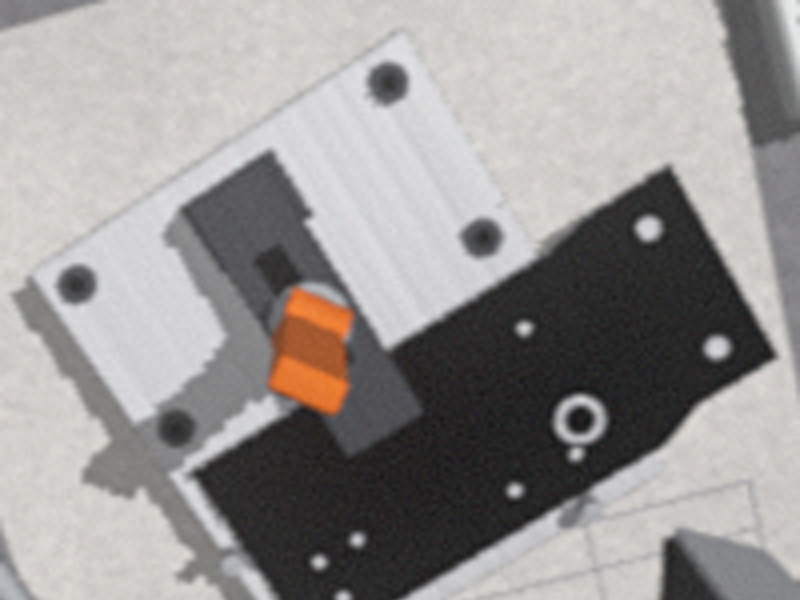

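```bash
python3 - <<'E'
from h import *
w=dict(np.load('pics/w1.png.npz'));s=dict(np.load('pics/s1.png.npz'))
f=lambda x,y:(180+x/4,90+y/4)
P={k:atz(w,*f(*p),z) for k,p,z in [('tl',(270,388),.143),('bl',(335,412),.143),('c',(311,386),.143),('tr',(282,365),.143),('washer',(312,312),.05),
('strapA',(183,209),.046),('strapB',(272,152),.046),('strapC',(422,410),.046),('strapD',(352,455),.046)]}
for k in P: print(k,P[k].round(4))
d=P['bl']-P['tl'];print(np.arctan2(d[1],d[0]))
d=P['strapC']-P['strapB'];print(np.arctan2(d[1],d[0])); d=P['strapD']-P['strapA'];print(np.arctan2(d[1],d[0]))
print(proj(s,P['c']),proj(s,[.503,.047,.065]))
i=cv2.imread('pics/s1.png')[135:205,240:310]; j=cv2.imread('pics/w1.png')[150:205,235:290]
cv2.imwrite('pics/c3.png',np.hstack([cv2.resize(i,(400,400),interpolation=0),cv2.resize(j,(400,400),interpolation=0)]))
E
```

```text
tl [0.5025 0.0348 0.143 ]
bl [0.5155 0.0472 0.143 ]
c [0.5066 0.0446 0.143 ]
tr [0.4984 0.0403 0.143 ]
washer [0.5042 0.0453 0.05  ]
strapA [0.4571 0.0221 0.046 ]
strapB [0.4531 0.0556 0.046 ]
strapC [0.5503 0.0638 0.046 ]
strapD [0.5544 0.0362 0.046 ]
0.7640601052053606
0.0840153763016448
0.14437738852311993
[274.42723548 150.40795238] [274.73060206 176.42127275]
```

View pics/c3.png

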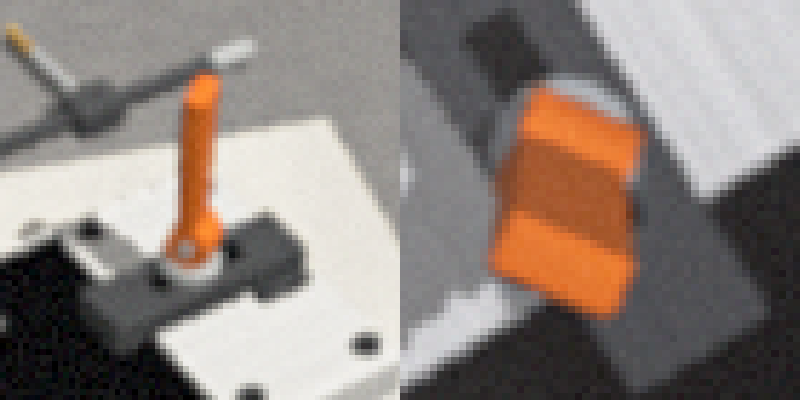

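The wrist view shows the plain orange front face looking towards image-up, which is world (-x,+y), and no black pad. So the pad is on the hidden side and the lever should fold along yaw ≈2.33. The lever top is near wrist pixel (258,187). I'll align the fingers across the thickness and look again from close by.

{"api": "move_arm", "payload": {"deltas": [[-7,-3.5,30,-0.125,1],[-7,-3.5,60,-0.25,1],[-7,-3.5,89,-0.375,1],[-7,-3.5,89,-0.5,1],[-7,-3.5,89,-0.625,1],[-7,-3.5,89,-0.75,1],[-7,-3.5,89,-0.87,1],[-7,-3.5,89,-1.0,1],[-7,-3.5,89,-1.12,1],[-7,-3.5,89,-1.207,1],[-7,-3.5,89,-1.207,1],[-7,-3.5,89,-1.207,1],[-7,-3.5,89,-1.207,1]]}}

```text
clock: 2.82
tcp_pos: [0.5046, 0.0448, 0.1804]
orientation: [-0.372, 0.928, 0.0, -0.0]
contact_force: [0.1, 0.1, 0.2]
width: 0.094
gripper_force: 0.0
```

```bash
python3 - <<'E'
from h import *
w=snap('wrist','w2.png');s=state();print(s['tcp_pos'],s['orientation'],s['joint_positions'],s['contact_force'],s['wrist_torque'])
for z in (.065,.143): print(proj(w,[.504,.0453,z]))
i=cv2.imread('pics/w2.png');cv2.imwrite('pics/w2b.png',cv2.resize(i,(800,600),interpolation=2))
E
```

```text
[0.50465077 0.04461893 0.18044832] [-3.72181844e-01  9.28159832e-01 -1.25242085e-07  1.23864840e-05] [-1.35950886e-01 -1.06634357e-01  1.90799105e+00  1.23607463e-05
  1.34021430e+00 -2.46946731e+00] [0.122931   0.54634756 0.19934409] [ 0.09061605  0.04461617 -0.02591541]
[261.96515945 179.60558635]
[262.38973827 201.30884081]
```

View pics/w2b.png

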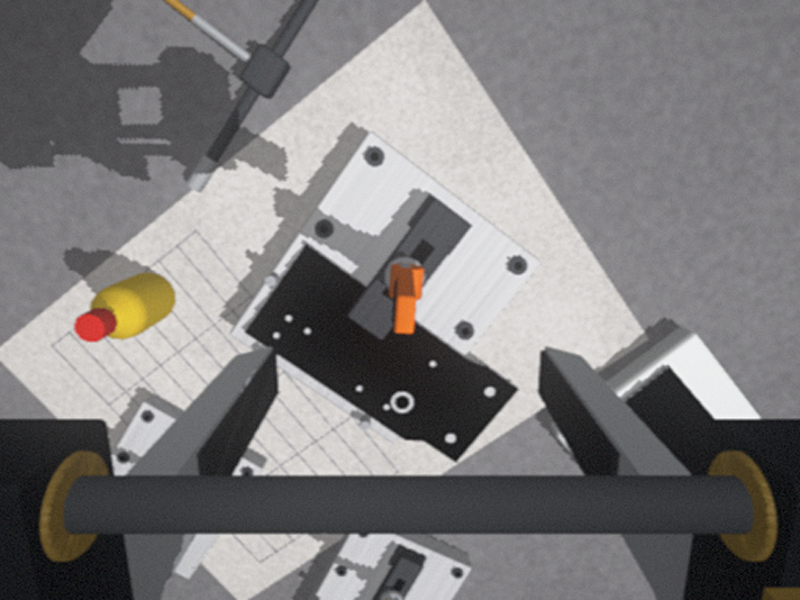

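The lever top is at (404,315) in the enlarged view, about 2.5 mm left of the finger midline (409). I'll shift -2.5 mm in tool y, turn +0.05, and descend.

{"api": "move_arm", "payload": {"deltas": [[0,-2.5,0,0.05,1],[0,-2.5,25,0.05,1],[0,-2.5,50,0.05,0.6],[0,-2.5,79,0.05,0.4],[0,-2.5,79,0.05,0.25],[0,-2.5,79,0.05,0.25],[0,-2.5,79,0.05,0.25],[0,-2.5,79,0.05,0.25]], "grip_force": 10}}

```text
clock: 3.53
tcp_pos: [0.5082, 0.0421, 0.1037]
orientation: [-0.349, 0.937, -0.001, 0.002]
contact_force: [-0.7, -0.0, -0.0]
width: 0.0575
gripper_force: 0.0
```

{"api": "move_arm", "payload": {"deltas": [[0,0,0,0,0.1],[0,0,0,0,0],[0,0,0,0,0],[0,0,0,0,0],[0,0,0,0,0],[0,0,0,0,0]], "grip_force": 10}}

```text
clock: 4.03
tcp_pos: [0.5065, 0.0422, 0.1015]
orientation: [-0.349, 0.937, -0.0, 0.0]
contact_force: [-0.7, 0.5, -0.4]
width: 0.0173
gripper_force: 0.0
```

```bash
cat >> h.py <<'E'
def rep():
    s=state(); x,y,z,w=s['orientation']
    from scipy.spatial.transform import Rotation as R
    M=R.from_quat(s['orientation']).as_matrix()
    print('t',round(s['clock'],2),'tcp',(s['tcp_pos']*1e3).round(1),'yaw',np.arctan2(M[1,1],M[0,1]).round(3),'F',s['contact_force'].round(1),'Ftool',(M.T@s['contact_force']).round(1),'M',s['wrist_torque'].round(3),'w',round(s['width']*1e3,1),'g',round(s['gripper_force'],1),'j6',s['joint_positions'][5].round(3),'v6',s['joint_vel'][5].round(3),'tau6',s['tau'][5].round(3))
E
python3 -c "from h import *;rep()"
```

```text
t 4.03 tcp [506.5  42.2 101.5] yaw 2.284 F [-0.7  0.5 -0.4] Ftool [0.2 0.8 0.4] M [ 0.09   0.018 -0.007] w 17.3 g 0.0 j6 -2.424 v6 0.0 tau6 0.0
```

{"api": "move_arm", "payload": {"deltas": [[0,0,0,0,0],[0,0,0,0,0],[0,0,0,0,0],[0,0,0,0,0]], "grip_force": 15}}

```text
clock: 4.37
tcp_pos: [0.5064, 0.0424, 0.1014]
orientation: [-0.349, 0.937, 0.0, -0.0]
contact_force: [0.3, 0.7, 0.9]
width: 0.0092
gripper_force: 14.8
```

```bash
python3 -c "from h import *;rep()"
```

```text
t 4.37 tcp [506.4  42.4 101.4] yaw 2.284 F [0.3 0.7 0.9] Ftool [-0.6  0.4 -0.9] M [0.245 0.169 0.007] w 9.2 g 14.8 j6 -2.424 v6 -0.001 tau6 -0.049
```

{"api": "move_arm", "payload": {"deltas": [[0,0,0,0,0],[0,0,0,0,0],[0,0,0,0.06,0],[0,0,0,0.12,0],[0,0,0,0.18,0],[0,0,0,0.24,0],[0,0,0,0.3,0]], "grip_force": 45}}

```text
clock: 4.95
tcp_pos: [0.5064, 0.0423, 0.1013]
orientation: [-0.204, 0.979, 0.0, -0.0]
contact_force: [-0.6, 1.3, 0.6]
width: 0.0087
gripper_force: 44.9
```

```bash
python3 -c "from h import *;rep()"
```

```text
t 4.95 tcp [506.4  42.3 101.3] yaw 1.981 F [-0.6  1.3  0.6] Ftool [ 0.   1.5 -0.6] M [ 0.278  0.103 -0.005] w 8.7 g 44.9 j6 -2.121 v6 0.713 tau6 -0.535
```

{"api": "move_arm", "payload": {"deltas": [[0,0,0.1,0.05,0],[0,0,0.1,0.1,0],[0,0,0.2,0.15,0],[0,0,0.2,0.2,0]]}}

```text
clock: 5.28
tcp_pos: [0.5065, 0.0423, 0.1012]
orientation: [-0.105, 0.994, 0.0, -0.0]
contact_force: [-0.2, 1.3, 0.1]
width: 0.0093
gripper_force: 44.9
```

```bash
python3 -c "from h import *;rep();snap('wrist','w3.png')"
```

```text
t 5.28 tcp [506.5  42.3 101.2] yaw 1.782 F [-0.2  1.3  0.1] Ftool [-0.1  1.3 -0.1] M [0.288 0.123 0.014] w 9.3 g 44.9 j6 -1.922 v6 0.593 tau6 -0.438
```

{"api": "move_arm", "payload": {"deltas": [[0,0,0,0.05,0],[0,0,0,0.1,0],[0,0,0.1,0.15,0],[0,0,0.1,0.2,0]]}}

```text
clock: 5.67
tcp_pos: [0.5066, 0.0423, 0.1012]
orientation: [-0.006, 1.0, 0.0, 0.0]
contact_force: [0.3, 2.1, -0.1]
width: 0.0091
gripper_force: 44.9
```

```bash
python3 -c "from h import *;rep()"
```

```text
t 5.67 tcp [506.6  42.3 101.2] yaw 1.583 F [ 0.3  2.1 -0.1] Ftool [-0.3  2.1  0.1] M [0.301 0.082 0.063] w 9.1 g 44.9 j6 -1.723 v6 0.593 tau6 -0.438
```

{"api": "move_arm", "payload": {"deltas": [[0,0,0,0.05,0],[0,0,0,0.1,0],[0,0,0.1,0.15,0],[0,0,0.1,0.2,0]]}}

```text
clock: 6.0
tcp_pos: [0.5066, 0.0423, 0.1011]
orientation: [0.094, 0.996, 0.0, 0.0]
contact_force: [0.2, 0.4, 0.8]
width: 0.0094
gripper_force: 44.9
```

```bash
python3 -c "from h import *;rep()"
```

```text
t 6.0 tcp [506.6  42.3 101.1] yaw 1.383 F [0.2 0.4 0.8] Ftool [-0.1  0.4 -0.8] M [0.364 0.094 0.128] w 9.4 g 44.9 j6 -1.523 v6 0.595 tau6 -0.438
```

{"api": "move_arm", "payload": {"deltas": [[0,0,0,0.05,0],[0,0,0,0.1,0]]}}

```text
clock: 6.17
tcp_pos: [0.5066, 0.0423, 0.1011]
orientation: [0.143, 0.99, 0.0, 0.0]
contact_force: [-0.2, 0.4, -0.6]
width: 0.0094
gripper_force: 44.9
```

```bash
python3 -c "from h import *;rep()"
```

```text
t 6.17 tcp [506.6  42.3 101.1] yaw 1.283 F [-0.2  0.4 -0.6] Ftool [0.3 0.3 0.6] M [0.276 0.062 0.068] w 9.4 g 44.9 j6 -1.423 v6 0.592 tau6 -0.438
```

Still slack at about 0.05; the readings are noisy by ±0.04. I'll continue.

{"api": "move_arm", "payload": {"deltas": [[0,0,0,0.05,0],[0,0,0,0.1,0],[0,0,0.1,0.15,0]]}}

```text
clock: 6.42
tcp_pos: [0.5066, 0.0423, 0.101]
orientation: [0.217, 0.976, 0.0, 0.0]
contact_force: [-0.1, 1.6, 1.1]
width: 0.009
gripper_force: 44.9
```

```bash
python3 -c "from h import *;rep()"
```

```text
t 6.42 tcp [506.6  42.3 101. ] yaw 1.133 F [-0.1  1.6  1.1] Ftool [ 0.8  1.4 -1.1] M [0.262 0.002 0.106] w 9.0 g 44.9 j6 -1.273 v6 0.593 tau6 -0.439
```

{"api": "move_arm", "payload": {"deltas": [[0,0,0,0.05,0],[0,0,0,0.1,0],[0,0,0.1,0.15,0]]}}

```text
clock: 6.67
tcp_pos: [0.5067, 0.0423, 0.1009]
orientation: [0.29, 0.957, 0.0, 0.0]
contact_force: [-0.2, 0.8, 0.7]
width: 0.0092
gripper_force: 44.9
```

```bash
python3 -c "from h import *;rep();snap('scene','s2.png')"
```

```text
t 6.67 tcp [506.7  42.3 100.9] yaw 0.983 F [-0.2  0.8  0.7] Ftool [ 0.6  0.6 -0.7] M [0.247 0.007 0.073] w 9.2 g 44.9 j6 -1.123 v6 0.593 tau6 -0.439
```

{"api": "move_arm", "payload": {"deltas": [[0,0,0,0.05,0],[0,0,0,0.1,0],[0,0,0.1,0.15,0]]}}

```text
clock: 6.97
tcp_pos: [0.5067, 0.0423, 0.1008]
orientation: [0.36, 0.933, 0.0, 0.0]
contact_force: [0.5, 1.7, -0.4]
width: 0.0093
gripper_force: 44.9
```

```bash
python3 -c "from h import *;rep()"
```

```text
t 6.97 tcp [506.7  42.3 100.8] yaw 0.834 F [ 0.5  1.7 -0.4] Ftool [0.8 1.6 0.4] M [0.243 0.042 0.042] w 9.3 g 44.9 j6 -0.974 v6 0.593 tau6 -0.44
```

{"api": "move_arm", "payload": {"deltas": [[0,0,0,0.05,0],[0,0,0,0.1,0],[0,0,0.1,0.15,0]]}}

```text
clock: 7.22
tcp_pos: [0.5068, 0.0422, 0.1008]
orientation: [0.429, 0.903, 0.0, 0.0]
contact_force: [0.4, 1.1, 1.3]
width: 0.0097
gripper_force: 45.0
```

```bash
python3 -c "from h import *;rep()"
```

```text
t 7.22 tcp [506.8  42.2 100.8] yaw 0.684 F [0.4 1.1 1.3] Ftool [ 0.6  1.  -1.3] M [0.223 0.022 0.128] w 9.7 g 45.0 j6 -0.824 v6 0.592 tau6 -0.402
```

{"api": "move_arm", "payload": {"deltas": [[0,0,0,0.05,0],[0,0,0,0.1,0]]}}

```text
clock: 7.38
tcp_pos: [0.5068, 0.0422, 0.1008]
orientation: [0.473, 0.881, 0.0, 0.0]
contact_force: [-0.1, 1.5, 1.2]
width: 0.0092
gripper_force: 45.3
```

```bash
python3 -c "from h import *;rep()"
```

```text
t 7.38 tcp [506.8  42.2 100.8] yaw 0.584 F [-0.1  1.5  1.2] Ftool [ 1.3  0.7 -1.2] M [0.227 0.115 0.216] w 9.2 g 45.3 j6 -0.724 v6 0.592 tau6 -0.233
```

Contact. Joint 6 load, offset from its slack value, now gives about 0.25 N m, and the wrist reads 0.22.

{"api": "move_arm", "payload": {"deltas": [[0,0,0,0.05,0],[0,0,0,0.1,0]]}}

```text
clock: 7.55
tcp_pos: [0.5067, 0.0422, 0.1008]
orientation: [0.517, 0.856, 0.0, 0.0]
contact_force: [-0.2, 0.6, 0.8]
width: 0.0093
gripper_force: 45.4
```

```bash
python3 -c "from h import *;rep()"
```

```text
t 7.55 tcp [506.7  42.2 100.8] yaw 0.484 F [-0.2  0.6  0.8] Ftool [ 0.6  0.1 -0.8] M [0.201 0.064 0.331] w 9.3 g 45.4 j6 -0.625 v6 0.593 tau6 -0.192
```

{"api": "move_arm", "payload": {"deltas": [[0,0,0,0.05,0],[0,0,0,0.1,0]]}}

```text
clock: 7.72
tcp_pos: [0.5068, 0.0422, 0.1008]
orientation: [0.559, 0.829, 0.0, 0.0]
contact_force: [0.3, 1.5, 1.1]
width: 0.0094
gripper_force: 45.6
```

```bash
python3 -c "from h import *;rep()"
```

```text
t 7.72 tcp [506.8  42.2 100.8] yaw 0.385 F [0.3 1.5 1.1] Ftool [ 1.3  0.8 -1.1] M [0.195 0.077 0.335] w 9.4 g 45.6 j6 -0.525 v6 0.594 tau6 -0.146
```

{"api": "move_arm", "payload": {"deltas": [[0,0,0,0,0],[0,0,0,0,0]]}}

```text
clock: 7.88
tcp_pos: [0.5067, 0.0422, 0.1008]
orientation: [0.558, 0.83, 0.0, 0.0]
contact_force: [0.3, 1.0, 1.5]
width: 0.0092
gripper_force: 45.4
```

```bash
python3 -c "
from h import *;rep()
for k in range(4): snapshot('top');rep()"
```

```text
t 7.88 tcp [506.7  42.2 100.8] yaw 0.387 F [0.3 1.  1.5] Ftool [ 0.8  0.7 -1.5] M [0.207 0.077 0.291] w 9.2 g 45.4 j6 -0.527 v6 0.005 tau6 0.305
t 7.93 tcp [506.7  42.2 100.8] yaw 0.386 F [0.8 1.2 1.2] Ftool [ 0.9  1.2 -1.2] M [0.207 0.085 0.322] w 9.2 g 45.4 j6 -0.527 v6 0.01 tau6 0.268
t 7.98 tcp [506.7  42.2 100.8] yaw 0.386 F [-0.1  1.1  0.8] Ftool [ 1.   0.3 -0.8] M [0.186 0.015 0.307] w 8.9 g 45.4 j6 -0.526 v6 0.008 tau6 0.262
t 8.03 tcp [506.7  42.2 100.8] yaw 0.385 F [1.  1.8 2.1] Ftool [ 1.3  1.6 -2.1] M [0.233 0.002 0.23 ] w 9.3 g 45.4 j6 -0.526 v6 0.006 tau6 0.264
t 8.08 tcp [506.7  42.2 100.8] yaw 0.385 F [0.1 1.2 0.5] Ftool [ 1.1  0.6 -0.5] M [ 0.167 -0.011  0.287] w 9.0 g 45.4 j6 -0.525 v6 0.005 tau6 0.267
```

Torque while moving is about 0.34 N m (snug), and held it reads about 0.27. Now I'll release, raise, turn so the camera and the pushing side face the lever's back, and look.

{"api": "move_arm", "payload": {"deltas": [[0,0,0,0,0.15],[0,0,0,0,0.3],[0,0,0,0,0.4],[0,0,0,0,0.4],[0,0,-30,0,0.4],[0,0,-65,0,0.4],[0,0,-65,0,0.4]], "grip_force": 10}}

```text
clock: 8.67
tcp_pos: [0.5107, 0.0416, 0.1725]
orientation: [0.559, 0.829, 0.002, 0.005]
contact_force: [0.5, -1.0, 1.5]
width: 0.0374
gripper_force: 0.0
```

{"api": "move_arm", "payload": {"deltas": [[0,0,0,-0.12,0.4],[0,0,0,-0.24,0.4],[0,0,0,-0.36,0.4],[0,0,0,-0.48,0.4],[0,0,0,-0.6,0.4],[0,0,0,-0.72,0.4],[0,0,0,-0.84,0.4],[0,0,0,-0.96,0.4],[0,0,0,-1.08,0.4],[0,0,0,-1.2,0.4],[0,0,0,-1.32,0.4],[0,0,0,-1.44,0.4],[0,0,0,-1.57,0.4],[0,0,0,-1.57,0.4],[0,0,0,-1.57,0.4]]}}

```text
clock: 9.92
tcp_pos: [0.5065, 0.0422, 0.1654]
orientation: [-0.189, 0.982, 0.0, -0.0]
contact_force: [0.5, 0.0, -0.3]
width: 0.0374
gripper_force: 0.0
```

```bash
python3 - <<'E'
from h import *
rep(); w=snap('wrist','w4.png')
for z in (.065,.143): print(proj(w,[.5067,.0422,z]))
i=cv2.imread('pics/w4.png')[120:240,180:340];cv2.imwrite('pics/c4.png',cv2.resize(i,(800,600),interpolation=2))
E
```

```text
t 9.92 tcp [506.5  42.2 165.4] yaw 1.951 F [ 0.5  0.  -0.3] Ftool [-0.5 -0.2  0.3] M [ 0.053 -0.012 -0.037] w 37.4 g 0.0 j6 -2.091 v6 0.011 tau6 -0.15
[261.03986705 183.24014772]
[261.2486925  207.24889489]
```

View pics/c4.png

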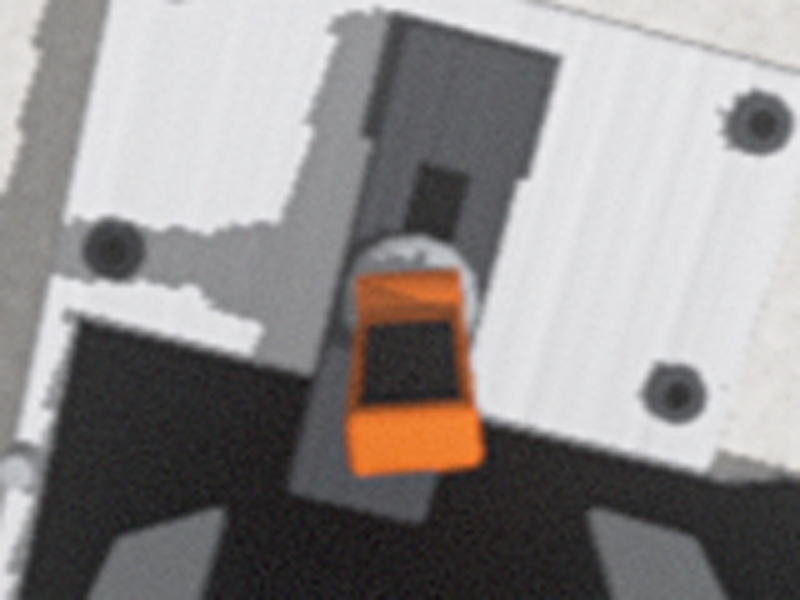

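The black thumb pad faces the camera at crop (410,360), so the fold is away from the robot, as expected. The lever sprang back about 0.09 rad. I'll close the fingers and go behind the pad.

{"api": "move_arm", "payload": {"deltas": [[18,-1,0,-0.05,0.2],[36,-2.5,0,-0.09,0],[36,-2.5,0,-0.09,0],[36,-2.5,20,-0.09,0],[36,-2.5,41,-0.09,0],[36,-2.5,41,-0.09,0],[36,-2.5,41,-0.09,0],[36,-2.5,41,-0.09,0],[36,-2.5,41,-0.09,0]], "grip_force": 20}}

```text
clock: 10.72
tcp_pos: [0.4753, 0.0263, 0.1261]
orientation: [-0.234, 0.972, -0.0, 0.001]
contact_force: [-0.9, 0.4, -0.2]
width: 0.0005
gripper_force: 0.0
```

```bash
cat >> h.py <<'E'
def path(tcpu0,zt0,ths,r0=60,r1=72,e=6,pz=64.5,half=8):
    for t in ths:
        r=r0+(r1-r0)*t/1.62
        u=r*np.sin(t)-e*np.cos(t)-half; z=pz+r*np.cos(t)+e*np.sin(t)
        print(round(t,2),[round(-(u-tcpu0),1),0,round(zt0-z,1),0,0])
def uz():
    s=state(); d=s['tcp_pos']*1e3-[506.7,42.2,0]; f=np.array([np.cos(.47),np.sin(.47)])
    return d[:2]@f, d[1]*f[0]-d[0]*f[1], d[2]
E
python3 - <<'E'
from h import *
rep();print(uz()); a=uz(); path(a[0],a[2],np.arange(0,1.63,.09))
E
```

```text
t 10.72 tcp [475.3  26.3 126.1] yaw 2.043 F [-0.9  0.4 -0.2] Ftool [0.7 0.8 0.2] M [0.076 0.013 0.008] w 0.5 g 0.0 j6 -2.227 v6 -0.004 tau6 0.007
(np.float64(-35.19409471321491), np.float64(0.09538937396562908), np.float64(126.09076889344124))
0.0 [np.float64(-21.2), 0, np.float64(1.6), 0, 0]
0.09 [np.float64(-26.7), 0, np.float64(0.6), 0, 0]
0.18 [np.float64(-32.3), 0, np.float64(0.2), 0, 0]
0.27 [np.float64(-37.9), 0, np.float64(0.2), 0, 0]
0.36 [np.float64(-43.7), 0, np.float64(0.8), 0, 0]
0.45 [np.float64(-49.3), 0, np.float64(2.0), 0, 0]
0.54 [np.float64(-55.0), 0, np.float64(3.6), 0, 0]
0.63 [np.float64(-60.4), 0, np.float64(5.8), 0, 0]
0.72 [np.float64(-65.8), 0, np.float64(8.5), 0, 0]
0.81 [np.float64(-70.9), 0, np.float64(11.7), 0, 0]
0.9 [np.float64(-75.7), 0, np.float64(15.5), 0, 0]
0.99 [np.float64(-80.2), 0, np.float64(19.6), 0, 0]
1.08 [np.float64(-84.3), 0, np.float64(24.2), 0, 0]
1.17 [np.float64(-88.1), 0, np.float64(29.3), 0, 0]
1.26 [np.float64(-91.4), 0, np.float64(34.7), 0, 0]
1.35 [np.float64(-94.2), 0, np.float64(40.4), 0, 0]
1.44 [np.float64(-96.5), 0, np.float64(46.4), 0, 0]
1.53 [np.float64(-98.2), 0, np.float64(52.7), 0, 0]
1.62 [np.float64(-99.4), 0, np.float64(59.1), 0, 0]
```

{"api": "move_arm", "payload": {"deltas": [[-12,0,0,0,0],[-18,0,0,0,0],[-21,0,0,0,0],[-24,0,-0.5,0,0],[-27,0,-1,0,0],[-32,0,-1.4,0,0],[-35,0,-1.4,0,0],[-38,0,-1.4,0,0],[-41,0,-1,0,0],[-44,0,-0.8,0,0]], "grip_force": 20}}

```text
clock: 11.55
tcp_pos: [0.5134, 0.0466, 0.1254]
orientation: [-0.234, 0.972, 0.0, -0.0]
contact_force: [0.4, -0.7, -0.3]
width: 0.0003
gripper_force: 0.0
```

```bash
python3 -c "from h import *;rep();print(uz());snap('scene','s3.png')"
```

```text
t 11.55 tcp [513.4  46.6 125.4] yaw 2.044 F [ 0.4 -0.7 -0.3] Ftool [-0.1 -0.8  0.3] M [ 0.035  0.015 -0.028] w 0.3 g 0.0 j6 -2.174 v6 0.041 tau6 -0.033
(np.float64(8.000135251968214), np.float64(0.9005346847845863), np.float64(125.366817518884))
```

```bash
python3 - <<'E'
from h import *
for f in ('s1','s2','s3'):
    i=cv2.imread(f'pics/{f}.png'); h=cv2.cvtColor(i,cv2.COLOR_BGR2HSV)
    m=cv2.inRange(h,(3,150,90),(14,255,255)); m[:135]=0;m[205:]=0;m[:,:225]=0;m[:,310:]=0
    y,x=np.nonzero(m); print(f,len(x), x.min(),x.max(),y.min(),y.max())
s=dict(np.load('pics/s3.png.npz'))
f=np.array([np.cos(.47),np.sin(.47)])
for t in (0,.2,.36,.5): print(t,proj(s,[.5067+.078*np.sin(t)*f[0],.0422+.078*np.sin(t)*f[1],.0645+.078*np.cos(t)]))
i=cv2.imread('pics/s3.png')[120:220,225:325];cv2.imwrite('pics/c5.png',cv2.resize(i,(600,600),interpolation=2))
E
```

```text
s1 158 269 278 148 180
s2 171 269 277 155 179
s3 214 269 278 149 180
0 [273.8824448  150.01130817]
0.2 [269.86773062 153.85292962]
0.36 [266.6799615  157.65946531]
0.5 [263.99407068 161.43373687]
```

View pics/c5.png

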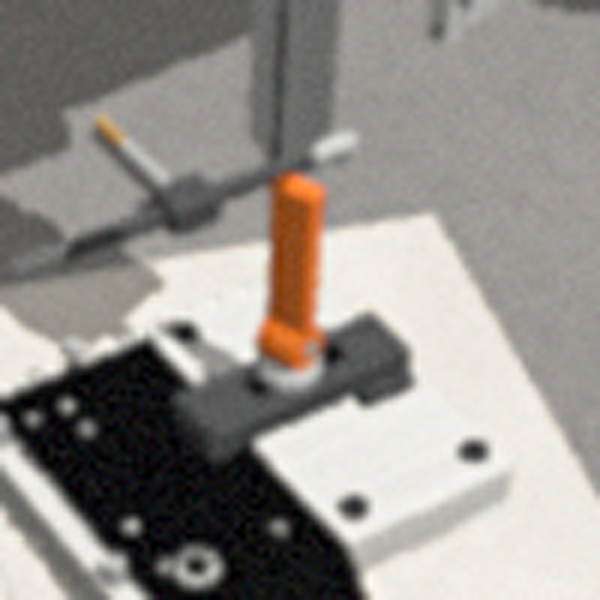

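```bash
python3 - <<'E'
from h import *
s=dict(np.load('pics/s3.png.npz'));rep();print(uz())
print('tcp',proj(s,[.5134,.0466,.1254]),'before',proj(s,[.4753,.0263,.1261]),'axis top',proj(s,[.5067,.0422,.1425]))
print(atz(s,271,147,.125),atz(s,271,147,.145))
w=snap('wrist','w5.png')
i=cv2.imread('pics/w5.png')[100:340,100:420];cv2.imwrite('pics/c6.png',cv2.resize(i,(800,600),interpolation=2))
E
```

```text
t 11.6 tcp [513.8  46.7 125.4] yaw 2.044 F [ 0.  -0.7 -0.1] Ftool [ 0.3 -0.6  0.1] M [ 0.087 -0.029 -0.045] w 0.6 g 0.0 j6 -2.174 v6 -0.009 tau6 0.011
(np.float64(8.348715312886169), np.float64(0.8466243897184791), np.float64(125.38929107722377))
tcp [271.85121205 157.77827385] before [282.23511915 148.42770269] axis top [273.8824448  150.01130817]
[0.49612328 0.0089841  0.125     ] [0.50907139 0.03229649 0.145     ]
```

```bash
python3 - <<'E'
from h import *
w=dict(np.load('pics/w5.png.npz'))
f=np.array([np.cos(.47),np.sin(.47)])
P=lambda u,v,z:[.5067+u*f[0]-v*f[1],.0422+u*f[1]+v*f[0],z]
print('tcp',proj(w,[.5138,.0467,.1254]))
for t in (0,.2,.36,.5): print(t,proj(w,P(.078*np.sin(t),0,.0645+.078*np.cos(t))))
print('pin',proj(w,P(0,0,.0645)))
i=cv2.imread('pics/w5.png'); h=cv2.cvtColor(i,cv2.COLOR_BGR2HSV)
m=cv2.inRange(h,(3,150,60),(16,255,255)); n,l,st,c=cv2.connectedComponentsWithStats(m)
for k in range(1,n):
    if st[k,4]>15: print(st[k],c[k])
a=cv2.resize(i[110:260,180:340],(480,450),interpolation=2); cv2.imwrite('pics/c6.png',a)
E
```

```text
tcp [261.37060329 216.88600907]
0 [260.18789803 212.81582584]
0.2 [260.12845183 235.67649544]
0.36 [260.08741919 251.10518318]
0.5 [260.05754917 262.06382572]
pin [260.23863273 183.85229408]
[246 174  32  48 845] [261.04378698 201.06272189]
[ 50 264  19  18  42] [ 61.02380952 269.54761905]
[133 375  16   9 107] [140.         379.74766355]
```

```bash
python3 - <<'E'
from h import *
a=cv2.resize(cv2.imread('pics/w5.png'),(512,384)); i=cv2.imread('pics/w5.png')
b=cv2.resize(i[160:260,210:310],(400,400),interpolation=2)
s=cv2.imread('pics/s3.png')[90:190,230:310]; b2=cv2.resize(s,(400,500),interpolation=2)
o=np.zeros((600,800,3),np.uint8); o[:300,:400]=cv2.resize(i,(400,300),interpolation=3); o[300:,:300]=b[:300,50:350]; o[:500,400:]=b2
cv2.imwrite('pics/c7.png',o)
E
```

```text
(no output)
```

View pics/c7.png

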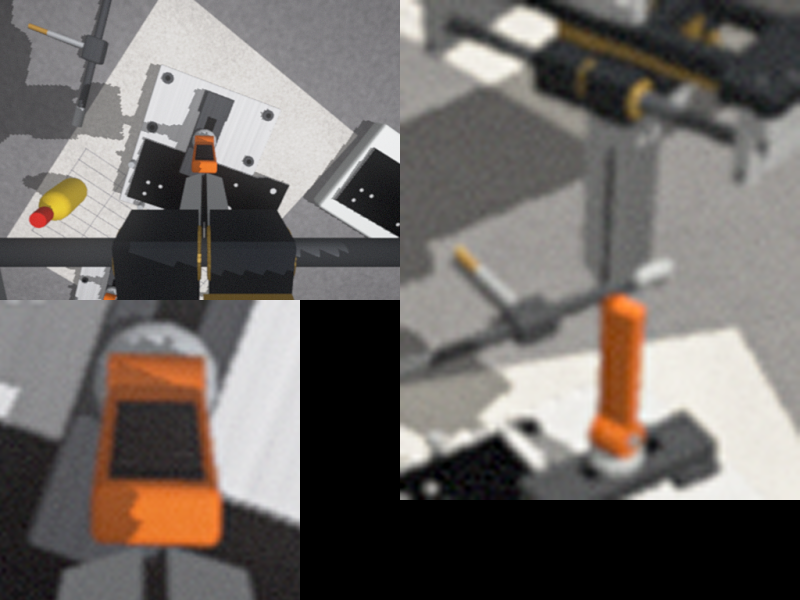

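The picture shows the fingertips beside the lever's top, with the lever still upright and no force read. Triangulating the wrist and scene views puts the shut tips at about z≈0.145, roughly 20 mm above the TCP, so they passed just over the lever. I'll retreat, go 30 mm lower and push again.

{"api": "move_arm", "payload": {"deltas": [[22,0,0,0,0],[44,0,0,0,0],[44,0,0,0,0],[44,0,15,0,0],[44,0,30,0,0],[44,0,30,0,0],[34,0,30,0,0],[28,0,30,0,0],[24,0,30,0,0],[22,0,30,0,0],[20,0,30,0,0],[18,0,30,0,0]], "grip_force": 20}}

```text
clock: 12.65
tcp_pos: [0.4972, 0.0382, 0.0958]
orientation: [-0.235, 0.972, -0.0, -0.0]
contact_force: [-2.9, -1.8, 2.8]
width: 0.0005
gripper_force: 1.9
```

```bash
python3 -c "from h import *;rep();print(uz())"
```

```text
t 12.65 tcp [497.2  38.2  95.8] yaw 2.044 F [-2.9 -1.8  2.8] Ftool [ 3.4 -0.3 -2.8] M [-0.285  0.601  0.038] w 0.5 g 1.9 j6 -2.195 v6 0.031 tau6 -0.034
(np.float64(-10.271122731850536), np.float64(0.7058904232446683), np.float64(95.83004484824149))
```

Contact at last: 3.4 N pushing back. I'll follow the arc.

```bash
python3 - <<'E'
from h import *
path(-9.5,95.4,np.arange(0,1.63,.09),r0=50,r1=70,pz=45.5,half=5)
E
```

```text
0.0 [np.float64(1.5), 0, np.float64(-0.1), 0, 0]
0.09 [np.float64(-3.1), 0, np.float64(-1.5), 0, 0]
0.18 [np.float64(-7.9), 0, np.float64(-2.6), 0, 0]
0.27 [np.float64(-12.9), 0, np.float64(-3.1), 0, 0]
0.36 [np.float64(-18.1), 0, np.float64(-3.2), 0, 0]
0.45 [np.float64(-23.3), 0, np.float64(-2.7), 0, 0]
0.54 [np.float64(-28.5), 0, np.float64(-1.8), 0, 0]
0.63 [np.float64(-33.7), 0, np.float64(-0.3), 0, 0]
0.72 [np.float64(-38.8), 0, np.float64(1.7), 0, 0]
0.81 [np.float64(-43.8), 0, np.float64(4.2), 0, 0]
0.9 [np.float64(-48.6), 0, np.float64(7.2), 0, 0]
0.99 [np.float64(-53.2), 0, np.float64(10.7), 0, 0]
1.08 [np.float64(-57.5), 0, np.float64(14.8), 0, 0]
1.17 [np.float64(-61.5), 0, np.float64(19.2), 0, 0]
1.26 [np.float64(-65.1), 0, np.float64(24.1), 0, 0]
1.35 [np.float64(-68.2), 0, np.float64(29.4), 0, 0]
1.44 [np.float64(-70.9), 0, np.float64(35.1), 0, 0]
1.53 [np.float64(-73.1), 0, np.float64(41.1), 0, 0]
1.62 [np.float64(-74.7), 0, np.float64(47.4), 0, 0]
```

{"api": "move_arm", "payload": {"deltas": [[-2,0,-0.5,0,0],[-4,0,-1.5,0,0],[-6,0,-2,0,0],[-8,0,-2.5,0,0],[-10,0,-2.8,0,0],[-13,0,-3,0,0],[-15.5,0,-3,0,0],[-18,0,-3,0,0]], "grip_force": 20}}

```text
clock: 13.32
tcp_pos: [0.5107, 0.0461, 0.0965]
orientation: [-0.234, 0.972, 0.0, -0.003]
contact_force: [-5.5, -3.1, -3.1]
width: 0.0005
gripper_force: 2.7
```

```bash
cat >> h.py <<'E'
def lev():
    s=snap('scene','l.png'); h=cv2.cvtColor(cv2.imread('pics/l.png'),cv2.COLOR_BGR2HSV)
    m=cv2.inRange(h,(3,150,60),(14,255,255)); m[:135]=0;m[205:]=0;m[:,:225]=0;m[:,310:]=0
    y,x=np.nonzero(m); k=np.argmin(y); print('orange',len(x),x.min(),x.max(),y.min(),y.max(),'top at',x[y==y.min()].mean())
    f=np.array([np.cos(.47),np.sin(.47)])
    print('expected top by fold',{t:proj(s,[.5067+.078*np.sin(t)*f[0],.0422+.078*np.sin(t)*f[1],.0645+.078*np.cos(t)]).round() for t in (0,.3,.6,.9,1.2,1.4,1.62)})
E
python3 -c "from h import *;rep();print(uz());lev()"
```

```text
t 13.32 tcp [510.7  46.1  96.5] yaw 2.044 F [-5.5 -3.1 -3.1] Ftool [ 6.3 -0.3  3.2] M [-0.628  1.123  0.006] w 0.5 g 2.7 j6 -2.174 v6 0.036 tau6 -0.037
(np.float64(5.293853791873061), np.float64(1.6979416202656459), np.float64(96.5370499791936))
orange 176 267 278 154 180 top at 268.5
expected top by fold {0: array([274., 150.]), 0.3: array([268., 156.]), 0.6: array([262., 164.]), 0.9: array([257., 174.]), 1.2: array([254., 183.]), 1.4: array([253., 189.]), 1.62: array([253., 195.])}
```

{"api": "move_arm", "payload": {"deltas": [[-2.5,-0.5,0.2,0,0],[-5,-1,0.5,0,0],[-8,-1,1,0,0],[-10.5,-1,1.5,0,0],[-13,-1,2,0,0],[-15.5,-1,2.8,0,0],[-18,-1,3.8,0,0],[-20.5,-1,4.8,0,0],[-23,-1,6,0,0],[-25.5,-1,7.2,0,0],[-28,-1,8.7,0,0],[-30.5,-1,10.2,0,0]], "grip_force": 20}}

```text
clock: 14.37
tcp_pos: [0.5379, 0.059, 0.0865]
orientation: [-0.234, 0.972, 0.0, -0.004]
contact_force: [-7.3, -3.9, -0.4]
width: 0.0003
gripper_force: 3.2
```

```bash
python3 -c "from h import *;rep();print(uz());lev()"
```

```text
t 14.37 tcp [537.9  59.   86.5] yaw 2.044 F [-7.3 -3.9 -0.4] Ftool [ 8.3 -0.1  0.4] M [-0.65   1.44   0.026] w 0.3 g 3.2 j6 -2.143 v6 0.03 tau6 -0.027
(np.float64(35.470032633157864), np.float64(0.852963146103404), np.float64(86.54251629145043))
orange 97 260 278 165 180 top at 261.0
expected top by fold {0: array([274., 150.]), 0.3: array([268., 156.]), 0.6: array([262., 164.]), 0.9: array([257., 174.]), 1.2: array([254., 183.]), 1.4: array([253., 189.]), 1.62: array([253., 195.])}
```

{"api": "move_arm", "payload": {"deltas": [[0,0,3,0,0],[-1,0,6,0,0],[-2,0,9,0,0],[-3,0,12,0,0],[-4,0,15,0,0]], "grip_force": 20}}

```text
clock: 14.83
tcp_pos: [0.5468, 0.0618, 0.0756]
orientation: [-0.234, 0.972, -0.0, 0.003]
contact_force: [-1.4, 0.5, 10.0]
width: 0.0004
gripper_force: 3.9
```

```bash
python3 -c "from h import *;rep();print(uz());lev()"
```

```text
t 14.83 tcp [546.8  61.8  75.6] yaw 2.044 F [-1.4  0.5 10. ] Ftool [  1.    1.1 -10. ] M [0.321 0.126 0.018] w 0.4 g 3.9 j6 -2.139 v6 0.011 tau6 0.004
(np.float64(44.67246894378649), np.float64(-0.6618228889151041), np.float64(75.57097696034839))
orange 101 256 278 170 180 top at 258.0
expected top by fold {0: array([274., 150.]), 0.3: array([268., 156.]), 0.6: array([262., 164.]), 0.9: array([257., 174.]), 1.2: array([254., 183.]), 1.4: array([253., 189.]), 1.62: array([253., 195.])}
```

{"api": "move_arm", "payload": {"deltas": [[-1.5,0,2.5,0,0],[-3,0,5,0,0],[-4.5,0,7.5,0,0],[-6,0,10,0,0],[-7.5,0,12.5,0,0],[-9,0,15,0,0]], "grip_force": 20}}

```text
clock: 15.38
tcp_pos: [0.5558, 0.066, 0.0612]
orientation: [-0.234, 0.972, -0.0, 0.004]
contact_force: [-0.2, 2.0, 8.8]
width: 0.0004
gripper_force: 4.2
```

```bash
python3 -c "from h import *;rep();print(uz());lev()"
```

```text
t 15.38 tcp [555.8  66.   61.2] yaw 2.044 F [-0.2  2.   8.8] Ftool [-0.8  1.9 -8.8] M [ 0.36  -0.014 -0.003] w 0.4 g 4.2 j6 -2.13 v6 0.017 tau6 -0.002
(np.float64(54.561114494687736), np.float64(-0.9739931439003016), np.float64(61.15951369972965))
orange 139 252 278 172 183 top at 271.0
expected top by fold {0: array([274., 150.]), 0.3: array([268., 156.]), 0.6: array([262., 164.]), 0.9: array([257., 174.]), 1.2: array([254., 183.]), 1.4: array([253., 189.]), 1.62: array([253., 195.])}
```

{"api": "move_arm", "payload": {"deltas": [[-0.7,0,2,0,0],[-1.4,0,4,0,0],[-2,0,6,0,0],[-2.5,0,8,0,0]], "grip_force": 20}}

```text
clock: 15.77
tcp_pos: [0.559, 0.0674, 0.0537]
orientation: [-0.234, 0.972, -0.0, 0.005]
contact_force: [1.5, 2.6, 10.6]
width: 0.0005
gripper_force: 4.5
```

```bash
python3 -c "from h import *;rep();print(uz());lev()" | head -3
```

```text
t 15.77 tcp [559.   67.4  53.7] yaw 2.043 F [ 1.5  2.6 10.6] Ftool [ -2.6   1.7 -10.5] M [ 0.707 -0.418  0.01 ] w 0.5 g 4.5 j6 -2.127 v6 0.007 tau6 0.01
(np.float64(57.994826302148795), np.float64(-1.2146748347521132), np.float64(53.66617667814547))
orange 155 251 278 172 187 top at 271.5
```

{"api": "move_arm", "payload": {"deltas": [[0,0,1.5,0,0],[0,0,3,0,0],[0,0,4.5,0,0]], "grip_force": 20}}

```text
clock: 16.07
tcp_pos: [0.56, 0.0676, 0.0498]
orientation: [-0.234, 0.972, -0.0, 0.006]
contact_force: [3.4, 4.4, 10.5]
width: 0.0001
gripper_force: 4.6
```

```bash
python3 -c "from h import *;rep();print(uz());lev()" | head -3
```

```text
t 16.07 tcp [560.   67.6  49.8] yaw 2.043 F [ 3.4  4.4 10.5] Ftool [ -5.1   2.3 -10.5] M [ 0.794 -0.731  0.032] w 0.1 g 4.6 j6 -2.127 v6 -0.0 tau6 0.014
(np.float64(59.02580555647425), np.float64(-1.4654814510381229), np.float64(49.77909039514443))
orange 164 250 279 172 188 top at 271.5
```

{"api": "move_arm", "payload": {"deltas": [[0.5,0,1.5,0,0],[1,0,3,0,0],[1,0,4.5,0,0]], "grip_force": 20}}

```text
clock: 16.37
tcp_pos: [0.5598, 0.067, 0.0456]
orientation: [-0.234, 0.972, -0.001, 0.007]
contact_force: [4.2, 3.5, 11.6]
width: 0.0008
gripper_force: 4.9
```

```bash
python3 -c "from h import *;rep();print(uz());lev()" | head -3
```

```text
t 16.37 tcp [559.8  67.   45.6] yaw 2.043 F [ 4.2  3.5 11.6] Ftool [ -5.4   1.1 -11.5] M [ 0.857 -0.957  0.02 ] w 0.8 g 4.9 j6 -2.128 v6 0.0 tau6 0.006
(np.float64(58.58509461236385), np.float64(-1.8935983382372008), np.float64(45.619008605589805))
orange 168 250 279 172 190 top at 271.5
```

{"api": "move_arm", "payload": {"deltas": [[0.3,0,1.5,0,0],[0.6,0,3,0,0],[1,0,4.5,0,0]], "grip_force": 20}}

```text
clock: 16.67
tcp_pos: [0.5595, 0.0667, 0.0414]
orientation: [-0.234, 0.972, -0.001, 0.007]
contact_force: [5.0, 4.2, 10.3]
width: 0.0006
gripper_force: 5.1
```

```bash
python3 -c "from h import *;rep();print(uz());lev()" | head -3
```

```text
t 16.67 tcp [559.5  66.7  41.4] yaw 2.043 F [ 5.   4.2 10.3] Ftool [ -6.5   1.4 -10.2] M [ 0.939 -1.041  0.036] w 0.6 g 5.1 j6 -2.129 v6 -0.003 tau6 0.012
(np.float64(58.145126245939636), np.float64(-2.1042129844857094), np.float64(41.41472330504781))
orange 176 250 279 172 193 top at 271.5
```

{"api": "move_arm", "payload": {"deltas": [[0.3,0,1.3,0,0],[0.6,0,2.6,0,0],[0.8,0,3.6,0,0]], "grip_force": 20}}

```text
clock: 16.97
tcp_pos: [0.5593, 0.0664, 0.038]
orientation: [-0.234, 0.972, -0.001, 0.008]
contact_force: [5.7, 4.3, 10.9]
width: 0.0004
gripper_force: 5.3
```

```bash
python3 -c "from h import *;rep();print(uz());lev()" | head -3
```

```text
t 16.97 tcp [559.3  66.4  38. ] yaw 2.043 F [ 5.7  4.3 10.9] Ftool [ -7.2   1.2 -10.8] M [ 0.978 -1.257 -0.01 ] w 0.4 g 5.3 j6 -2.13 v6 -0.003 tau6 0.007
(np.float64(57.85074230315825), np.float64(-2.274592994418029), np.float64(38.03168641832676))
orange 177 249 278 172 194 top at 271.5
```

```bash
cat >> h.py <<'E'
def fit(cam='scene',f='f.png'):
    s=snap(cam,f); h=cv2.cvtColor(cv2.imread('pics/'+f),cv2.COLOR_BGR2HSV)
    m=cv2.inRange(h,(3,150,60),(14,255,255)); 
    c=proj(s,[.5067,.0422,.0645]).astype(int); k=np.zeros_like(m); cv2.circle(k,tuple(int(v) for v in c),70 if cam=='wrist' else 40,255,-1); m&=k
    best=[]
    for yaw in np.arange(.2,.8,.05):
        fx=np.array([np.cos(yaw),np.sin(yaw),0]);fy=np.array([-np.sin(yaw),np.cos(yaw),0]);z=np.array([0,0,1])
        for t in np.arange(0,1.75,.04):
            zz=fx*np.sin(t)+z*np.cos(t); xx=fx*np.cos(t)-z*np.sin(t)
            pts=[proj(s,np.array([.5067,.0422,.0645])+zz*a+xx*b+fy*d) for a in(-.005,.078) for b in(-.005,.005) for d in (-.01,.01)]
            r=np.zeros_like(m); cv2.fillConvexPoly(r,cv2.convexHull((np.array(pts)*16).astype(np.int32)),255,shift=4)
            best.append((round((m&r>0).sum()/((m|r)>0).sum(),3),round(t,2),round(yaw,2)))
    best.sort(reverse=True); print(cam,best[:6])
    y,x=np.nonzero(m); print('mask',len(x),x.min(),x.max(),y.min(),y.max())
E
python3 - <<'E'
from h import *
fit('scene','f1.png');fit('wrist','f2.png');fit('top','f3.png')
s=dict(np.load('pics/f1.png.npz'));w=dict(np.load('pics/f2.png.npz'));print('tcp px',proj(s,state()['tcp_pos']),proj(w,state()['tcp_pos']))
i=cv2.imread('pics/f1.png')
for r in range(150,206,3): print(r,' '.join('%02x%02x%02x'%tuple(i[r,c,::-1]) for c in range(236,284,3)))
E
```

```text
scene [(np.float64(0.562), np.float64(1.52), np.float64(0.45)), (np.float64(0.554), np.float64(1.48), np.float64(0.5)), (np.float64(0.552), np.float64(1.48), np.float64(0.45)), (np.float64(0.546), np.float64(1.44), np.float64(0.5)), (np.float64(0.539), np.float64(1.56), np.float64(0.4)), (np.float64(0.533), np.float64(1.52), np.float64(0.5))]
mask 176 249 279 172 194
wrist [(np.float64(0.582), np.float64(0.04), np.float64(0.8)), (np.float64(0.577), np.float64(0.04), np.float64(0.75)), (np.float64(0.571), np.float64(0.04), np.float64(0.7)), (np.float64(0.571), np.float64(0.04), np.float64(0.2)), (np.float64(0.57), np.float64(0.08), np.float64(0.2)), (np.float64(0.569), np.float64(0.04), np.float64(0.65))]
mask 2711 247 285 114 200
top [(np.float64(0.452), np.float64(0.12), np.float64(0.8)), (np.float64(0.447), np.float64(0.12), np.float64(0.75)), (np.float64(0.443), np.float64(0.16), np.float64(0.65)), (np.float64(0.441), np.float64(0.16), np.float64(0.75)), (np.float64(0.44), np.float64(0.2), np.float64(0.7)), (np.float64(0.438), np.float64(0.08), np.float64(0.8))]
mask 51 276 286 21
[... 1572 characters left out ...]
716d
189 1e1a1d 171b1b 030003 050002 18120a af581d 984d1c 82451d dc6d25 876556 5b5d60 4d4b4d 424442 8c8983 e9e7e3 eeeeeb
192 0d0b0e 3f3e3e 080c08 060d04 0e0e10 331108 874116 b15e25 554b49 46474a 454348 b0b0a8 f1f0ec f0efec eeeee9 f0efec
195 161417 010510 0c0c07 000c06 0b0003 02090b 0d0e17 140e10 434748 363336 1d1d1e dddbd3 eeece9 efeeea f1f0ed efeeea
198 0c0409 0d070c 0c1714 08120d 0d0a0f 0e0f0f 161818 000605 141215 040204 0b020a 303131 f1f0eb eeece9 edece8 eeede9
201 161013 151111 0c0f16 0d120c 100f10 100c11 0a0711 0b1113 101213 161117 060800 060a06 3a3834 f1f0eb f0efeb f0efec
204 989994 0e110f 131115 06090b 0d130f 141115 000003 131212 111b15 0d1111 151811 111211 0e090d 4e4c4a efefec 979692
```

The finger tips rest on the bar at scene pixel (257,187), and the mask fit gives a fold of about 1.5. I'll take small steps to the stop.

{"api": "move_arm", "payload": {"deltas": [[0.3,0,1,0,0],[0.5,0,2,0,0]], "grip_force": 20}}

```text
clock: 17.33
tcp_pos: [0.5593, 0.0662, 0.0363]
orientation: [-0.234, 0.972, -0.001, 0.008]
contact_force: [6.5, 5.1, 11.8]
width: 0.0007
gripper_force: 5.7
```

```bash
python3 -c "from h import *;rep();print(uz());fit()"
```

```text
t 17.33 tcp [559.3  66.2  36.3] yaw 2.043 F [ 6.5  5.1 11.8] Ftool [ -8.3   1.6 -11.7] M [ 1.093 -1.413  0.034] w 0.7 g 5.7 j6 -2.131 v6 -0.002 tau6 0.004
(np.float64(57.75806200500946), np.float64(-2.378525609734183), np.float64(36.29838414535801))
scene [(np.float64(0.589), np.float64(1.52), np.float64(0.45)), (np.float64(0.568), np.float64(1.48), np.float64(0.45)), (np.float64(0.565), np.float64(1.48), np.float64(0.5)), (np.float64(0.559), np.float64(1.56), np.float64(0.4)), (np.float64(0.554), np.float64(1.52), np.float64(0.5)), (np.float64(0.55), np.float64(1.56), np.float64(0.45))]
mask 181 249 278 172 194
```

{"api": "move_arm", "payload": {"deltas": [[-2,0.5,1,0,0],[-4,1,2,0,0],[-4,1,3,0,0]], "grip_force": 20}}

```text
clock: 17.63
tcp_pos: [0.5595, 0.0673, 0.032]
orientation: [-0.235, 0.972, -0.002, 0.004]
contact_force: [-0.1, -2.6, 12.6]
width: 0.0007
gripper_force: 6.5
```

```bash
python3 -c "from h import *;rep();print(uz());fit()"
```

```text
t 17.63 tcp [559.5  67.3  32. ] yaw 2.044 F [-0.1 -2.6 12.6] Ftool [  1.2  -2.4 -12.6] M [-0.379 -0.029  0.042] w 0.7 g 6.5 j6 -2.125 v6 -0.003 tau6 0.031
(np.float64(58.3942032167227), np.float64(-1.5583167099695316), np.float64(32.0471608533467))
scene [(np.float64(0.551), np.float64(1.56), np.float64(0.5)), (np.float64(0.527), np.float64(1.52), np.float64(0.5)), (np.float64(0.526), np.float64(1.6), np.float64(0.5)), (np.float64(0.512), np.float64(1.64), np.float64(0.4)), (np.float64(0.512), np.float64(1.56), np.float64(0.55)), (np.float64(0.509), np.float64(1.6), np.float64(0.45))]
mask 177 250 279 172 196
```

{"api": "move_arm", "payload": {"deltas": [[0,0,1,0,0],[0,0,2,0,0]], "grip_force": 20}}

```text
clock: 17.85
tcp_pos: [0.5595, 0.0672, 0.0302]
orientation: [-0.234, 0.972, -0.002, 0.005]
contact_force: [0.1, -1.2, 13.5]
width: 0.0001
gripper_force: 6.6
```

```bash
python3 -c "from h import *;rep();print(uz());fit()"
```

```text
t 17.85 tcp [559.5  67.2  30.2] yaw 2.044 F [ 0.1 -1.2 13.5] Ftool [  0.4  -1.2 -13.5] M [-0.227  0.042 -0.036] w 0.1 g 6.6 j6 -2.125 v6 0.001 tau6 0.012
(np.float64(58.42514004115258), np.float64(-1.6687948035259446), np.float64(30.198116034656017))
scene [(np.float64(0.543), np.float64(1.6), np.float64(0.5)), (np.float64(0.539), np.float64(1.56), np.float64(0.5)), (np.float64(0.521), np.float64(1.64), np.float64(0.5)), (np.float64(0.52), np.float64(1.56), np.float64(0.55)), (np.float64(0.515), np.float64(1.64), np.float64(0.45)), (np.float64(0.512), np.float64(1.6), np.float64(0.55))]
mask 178 249 277 172 197
```

{"api": "move_arm", "payload": {"deltas": [[0,0,1,0,0],[0,0,2,0,0]], "grip_force": 20}}

```text
clock: 18.07
tcp_pos: [0.5599, 0.0672, 0.0287]
orientation: [-0.234, 0.972, -0.002, 0.005]
contact_force: [-1.9, -1.8, 18.6]
width: 0.0004
gripper_force: 9.0
```

```bash
python3 -c "from h import *;rep();print(uz());fit()"
```

```text
t 18.07 tcp [559.9  67.2  28.7] yaw 2.044 F [-1.9 -1.8 18.6] Ftool [  2.3  -0.8 -18.6] M [-0.254  0.275  0.036] w 0.4 g 9.0 j6 -2.125 v6 0.002 tau6 0.004
(np.float64(58.766791280741586), np.float64(-1.7564266245112208), np.float64(28.67600892966217))
scene [(np.float64(0.556), np.float64(1.6), np.float64(0.5)), (np.float64(0.533), np.float64(1.64), np.float64(0.5)), (np.float64(0.533), np.float64(1.56), np.float64(0.5)), (np.float64(0.524), np.float64(1.6), np.float64(0.55)), (np.float64(0.523), np.float64(1.56), np.float64(0.55)), (np.float64(0.513), np.float64(1.64), np.float64(0.45))]
mask 179 250 277 172 197
```

A clear jump at the stop: +5 N, up to 18.6 N. I'll back off and lift clear, then check.

{"api": "move_arm", "payload": {"deltas": [[0,0,-5,0,0],[0,0,-15,0,0],[0,0,-40,0,0],[0,0,-80,0,0],[0,0,-120,0,0],[40,0,-120,0,0],[80,0,-120,0,0],[80,0,-120,0,0],[80,0,-120,0,0]], "grip_force": 20}}

```text
clock: 18.87
tcp_pos: [0.4822, 0.0313, 0.1439]
orientation: [-0.234, 0.972, 0.0, 0.0]
contact_force: [0.1, -0.0, -1.0]
width: 0.0003
gripper_force: 0.0
```

```bash
python3 - <<'E'
from h import *
rep();fit('scene','g1.png');fit('top','g3.png')
s=dict(np.load('pics/g1.png.npz')); 
# width-refined fit on upper/lower silhouette in scene, incl. cam lobe ignored: use only pixels far from the pin
h=cv2.cvtColor(cv2.imread('pics/g1.png'),cv2.COLOR_BGR2HSV); m=cv2.inRange(h,(3,150,60),(14,255,255)); k=m*0; k[165:205,240:265]=255; m&=k
res=[]
for pz in (.0635,.0645):
 for yaw in np.arange(.3,.66,.03):
  fx=np.array([np.cos(yaw),np.sin(yaw),0]);fy=np.array([-np.sin(yaw),np.cos(yaw),0]);z=np.array([0,0,1])
  for t in np.arange(1.3,1.76,.02):
    zz=fx*np.sin(t)+z*np.cos(t); xx=fx*np.cos(t)-z*np.sin(t)
    p=[proj(s,np.array([.5067,.0422,pz])+zz*a+xx*b+fy*d) for a in(.008,.078) for b in(-.005,.005) for d in (-.01,.01)]
    r=m*0; cv2.fillConvexPoly(r,cv2.convexHull((np.array(p)*16).astype(np.int32)),255,shift=4); r&=k
    res.append((round((m&r>0).sum()/((m|r)>0).sum(),3),round(t,2),round(yaw,2),pz))
print(sorted(res,reverse=True)[:8])
E
```

```text
t 18.87 tcp [482.2  31.3 143.9] yaw 2.043 F [ 0.1 -0.  -1. ] Ftool [-0.1 -0.   1. ] M [ 0.025  0.033 -0.003] w 0.3 g 0.0 j6 -2.214 v6 0.004 tau6 -0.033
scene [(np.float64(0.632), np.float64(1.6), np.float64(0.5)), (np.float64(0.62), np.float64(1.56), np.float64(0.5)), (np.float64(0.603), np.float64(1.64), np.float64(0.45)), (np.float64(0.601), np.float64(1.6), np.float64(0.45)), (np.float64(0.598), np.float64(1.64), np.float64(0.5)), (np.float64(0.592), np.float64(1.72), np.float64(0.4))]
mask 215 249 279 172 197
top [(np.float64(0.199), np.float64(1.44), np.float64(0.5)), (np.float64(0.197), np.float64(1.32), np.float64(0.5)), (np.float64(0.195), np.float64(1.24), np.float64(0.5)), (np.float64(0.194), np.float64(1.48), np.float64(0.5)), (np.float64(0.191), np.float64(1.6), np.float64(0.5)), (np.float64(0.191), np.float64(1.56), np.float64(0.5))]
mask 61 265 276 190 199
[(np.float64(0.544), np.float64(1.58), np.float64(0.51), 0.0635), (np.float64(0.543), np.float64(1.6), np.float64(0.48), 0.0635), (np.float64(0.54), np.float64(1.62), np.float64(0.48), 0.0645), (np.float64(0.54), np.float64(1.6), np.float64(0.45), 0.0635), (np.float64(0.537), np.float64(1.62), np.float64(0.45), 0.0635), (np.float64(0.533), np.float64(1.66), np.float64(0.48), 0.0645), (np.float64(0.532), np.float64(1.62), np.float64(0.45), 0.0645), (np.float64(0.532), np.float64(1.58), np.float64(0.48), 0.0635)]
```

Fit: fold ≈1.6, yaw 0.48. I'll confirm the stop with one gentle push nearer the bar's end, where a bar that isn't shut would give way at about 9 N.

{"api": "move_arm", "payload": {"deltas": [[-40,1,0,0,0],[-80,2,0,0,0],[-90,2,0,0,0],[-90,2,40,0,0],[-90,2,80,0,0],[-90,2,105,0,0],[-90,2,110,0,0],[-90,2,113,0,0],[-90,2,115,0,0],[-90,2,115,0,0],[-90,2,115,0,0]], "grip_force": 20}}

```text
clock: 19.88
tcp_pos: [0.5642, 0.0742, 0.0306]
orientation: [-0.234, 0.972, -0.0, 0.001]
contact_force: [-1.3, 0.7, 0.7]
width: 0.0004
gripper_force: 0.4
```

```bash
python3 -c "from h import *;rep();print(uz())"
```

```text
t 19.88 tcp [564.2  74.2  30.6] yaw 2.044 F [-1.3  0.7  0.7] Ftool [ 0.9  1.2 -0.7] M [0.152 0.11  0.049] w 0.4 g 0.4 j6 -2.113 v6 0.0 tau6 -0.003
(np.float64(65.72023210091866), np.float64(2.453999883902295), np.float64(30.61545904805573))
```

{"api": "move_arm", "payload": {"deltas": [[0,0,1,0,0],[0,0,2,0,0],[0,0,2,0,0]]}}

```text
clock: 20.13
tcp_pos: [0.5647, 0.0741, 0.0295]
orientation: [-0.234, 0.972, -0.001, 0.002]
contact_force: [-1.5, 0.6, 8.2]
width: 0.0007
gripper_force: 4.1
```

```bash
python3 -c "from h import *;rep();print(uz())"
```

```text
t 20.13 tcp [564.7  74.1  29.5] yaw 2.044 F [-1.5  0.6  8.2] Ftool [ 1.   1.2 -8.2] M [ 0.206  0.382 -0.001] w 0.7 g 4.1 j6 -2.113 v6 0.0 tau6 -0.011
(np.float64(66.15057739345794), np.float64(2.133350639372992), np.float64(29.465184228793927))
```

{"api": "move_arm", "payload": {"deltas": [[0,0,1,0,0],[0,0,2,0,0],[0,0,2,0,0]]}}

```text
clock: 20.38
tcp_pos: [0.5652, 0.074, 0.0285]
orientation: [-0.234, 0.972, -0.001, 0.002]
contact_force: [-3.1, 0.3, 14.7]
width: 0.0002
gripper_force: 6.7
```

```bash
python3 -c "from h import *;rep();print(uz())"
```

```text
t 20.38 tcp [565.2  74.   28.5] yaw 2.044 F [-3.1  0.3 14.7] Ftool [  2.5   1.6 -14.7] M [ 0.142  0.801 -0.056] w 0.2 g 6.7 j6 -2.113 v6 -0.001 tau6 -0.016
(np.float64(66.52999117474336), np.float64(1.866405800812899), np.float64(28.53342780018106))
```

```bash
python3 - <<'E'
from h import *
s=snap('scene','k1.png');p=state()['tcp_pos'];a=proj(s,p);print('tcp',a,'+27',proj(s,p+[0,0,.027]),'+39',proj(s,p+[0,0,.039]))
i=cv2.imread('pics/k1.png')
for r in range(174,206,2): print(r,' '.join('%02x%02x%02x'%tuple(i[r,c,::-1]) for c in range(240,274,3)))
E
```

```text
tcp [256.13811811 202.0400452 ] +27 [256.28965839 193.84680488] +39 [256.3590425  190.09545464]
174 f1efe7 f1ede6 f1eee7 e8e5dc 6a6869 525451 6d6e6e 6d6e6e c3c4bf ede9e8 ea7428 fa8b33
176 f3f2e9 ebe7e0 e9e8de 7b7976 6e6e6a 50514f 6e7170 6e6e6e cdc9c3 f3a47c e87726 ec782e
178 ddd6cd 8a8a83 42413f 1b1e1e 737474 4f4e4d 696a67 6a6a68 9f8477 b3561b fb8c2f f58432
180 474544 101010 111415 22251f 73726f 4f4b50 6c6d6b 6b6c6c 453736 8c4721 e3722b e97428
182 060b09 0a0507 121112 141816 716f6f 545554 737370 706f6f 323235 381d0d 994c1e cbb9b2
184 0a1111 0b110d 110911 272728 73716d 585754 6b6b69 6c6e69 32322e 91491f 7e523f abadaa
186 000708 000006 0a100f 262126 6e6969 565653 686769 71716f 784b35 8e5230 5e5c5b 5b5c5c
188 030004 0e060a 0a040d 22221e 6c6d6e 545455 6e6e6c 717271 925130 74635c 525355 444342
190 2c2b2b 000100 191416 1e0e10 726e69 52504f 6e7071 805e4f 7a5540 4a4a4c 424345 888781
192 2f312e 0c0810 0c1014 44250f 945939 685954 7b6a65 994e28 464549 5e5d5d d6d4cd f1f0ed
194 000000 0a090a 0e1810 231005 83441b 955431 8b4a29 604a45 363738 898585 f3f3ef eeede8
196 0a0e0e 080904 000000 0d0f15 30190a 834217 64361a 2e2e31 100c0b 28252a e6e2dc f0f0ec
198 06040a 1b1817 08020b 0d0b11 04080c 1c0d06 0f0009 13161c 131b1a 0d1214 7d7f7a f4f3f0
200 0f1010 0f110e 10070c 151317 151412 0b0c12 08130b 060e06 161a1c 100b0f 14130e c9c4bf
202 0f100a 171110 000205 00000b 070d0b 191519 101314 0a0f0a 0c0b14 05090b 0d0d0b 44443f
204 0e1115 0d110b 0c0d09 141413 121411 171d1d 0e110a 060505 090707 050108 161515 060c0f
```

{"api": "move_arm", "payload": {"deltas": [[0,0,-5,0,0],[0,0,-15,0,0],[0,0,-40,0,0],[0,0,-80,0,0],[0,0,-120,0,0],[0,0,-160,0,0],[60,0,-160,0,0],[60,0,-160,0,0],[60,0,-160,0,0]]}}

```text
clock: 21.18
tcp_pos: [0.5079, 0.0459, 0.1864]
orientation: [-0.234, 0.972, -0.001, 0.001]
contact_force: [-0.3, -0.1, 0.6]
width: 0.0002
gripper_force: 0.0
```

```bash
python3 - <<'E'
from h import *
rep();fit('scene','z1.png')
A=dict(np.load('pics/t1.png.npz'))['color'].astype(int); B=snap('top','z2.png')['color'].astype(int)
d=(abs(A-B).max(2)>60).astype(np.uint8); n,l,st,c=cv2.connectedComponentsWithStats(d)
for k in range(1,n):
    if st[k,4]>12: print(st[k],c[k].round())
A=dict(np.load('pics/s1.png.npz'))['color'];B=dict(np.load('pics/z1.png.npz'))['color']
for nm,(r0,r1,c0,c1) in dict(bracket=(200,245,225,300),bottle=(150,190,185,212),spare=(228,325,300,400)).items():
    a,b=[cv2.cvtColor(x[r0:r1,c0:c1],cv2.COLOR_RGB2GRAY).astype(np.float32) for x in (A,B)]
    print(nm,cv2.phaseCorrelate(a,b))
E
```

```text
t 21.18 tcp [507.9  45.9 186.4] yaw 2.043 F [-0.3 -0.1  0.6] Ftool [ 0.3  0.1 -0.6] M [ 0.107  0.019 -0.014] w 0.2 g 0.0 j6 -2.175 v6 0.027 tau6 -0.142
scene [(np.float64(0.652), np.float64(1.6), np.float64(0.5)), (np.float64(0.635), np.float64(1.56), np.float64(0.5)), (np.float64(0.613), np.float64(1.64), np.float64(0.5)), (np.float64(0.613), np.float64(1.64), np.float64(0.45)), (np.float64(0.611), np.float64(1.6), np.float64(0.45)), (np.float64(0.606), np.float64(1.68), np.float64(0.45))]
mask 220 249 279 172 197
[  126   161   323   174 17515] [322. 242.]
[259 260  33  33 470] [271. 280.]
[ 316  292   82   50 1911] [343. 320.]
[ 240  305  115   68 2892] [287. 343.]
[   0  307   72   77 2116] [ 26. 348.]
[433 337  34  38 549] [452. 357.]
[ 48 340  13  26  48] [ 55. 350.]
[ 50 342   4   4  14] [ 52. 344.]
[310 366   8   5  22] [314. 368.]
[412 373  17  11 145] [419. 378.]
[263 374   6   8  21] [265. 377.]
[287 377  14   7  39] [293. 380.]
bracket ((0.5449230297093877, 0.43305898193571224), 1.000170458758319)
bottle ((0.1963232184741539, 0.3366224158442357), 0.8958903586422956)
spare ((0.014589548952677944, -0.09924833127432464), 0.8636981117248536)
```

The finger ends at row 191, on top of the bar (z≈0.068), so the push went into the bar's stop. The lever is shut, the neighbours haven't moved, and the tool is clear.

```bash
python3 -c "from station import *;print(job_done())"
```

```text
the job is handed in; nothing more can be done
None
```

The job is handed in: the bolt was screwed in to about 0.34 N m (snug), then the lever was folded shut against its stop (image fit about 1.6 rad). In the camera checks the bracket, spare bracket and oil bottle had not moved; the tap wrench was not checked, and the judge's verdict was not returned.

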